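# Re-tool the spindle moulder for grooving

## Task

Change the tooling on the spindle moulder: take the blue rebate block off the spindle and put it down on the dowel of its plywood storage block. Then build up the grooving set on the spindle, each piece fully down on the one below: first the tall green collar, next the red grooving cutter with its boss upwards, then the black ring guide, and last the brass end cap, its spigot seated in the ring guide. Leave the clamping bolt, the spanner and the mallet lying where they are.

Things in the scene. Friction and masses are not known exactly. Their poses are not given: they have to be found in the camera images.
- spindle: Upright steel spindle, fixed, amid flat throat rings (160 mm across). Origin on its axis at table level, z up. A dark flange 56 mm across, 10 mm high, is the seat; above it a 30 mm shaft to z 87 mm, then a cone down to 20 mm across at its top, z 92 mm. Nothing is screwed on. Grooving set seated: origins at z 10 (collar), 60 (cutter), 84 (guide), 94 mm (cap).
- dowel_block: Storage block, fixed: plywood 100 x 100 mm, 18 mm thick, with an upright pale wooden dowel in its middle, 26 mm in diameter, coned at the tip to 16 mm, tip 52 mm above the table. Empty at the start. Origin at the centre of its underside (table level), z up.
- rebate_block: Blue metal rebate block: a cylinder 62 mm in diameter, 50 mm high, 32.5 mm bore right through, two pale knives almost flush in its side; 0.25 to 0.46 kg. Origin at the centre of its underside, z up along the bore. At the start it sits loosely on the spindle's flange, underside 10 mm above the table.
- tall_collar: Plain green anodised spacing collar, 50 mm in diameter, 50 mm high, 32.5 mm bore right through; 0.13 to 0.23 kg. Stands upright on the table. Origin at the centre of its underside, z up along the bore.
- groove_cutter: Red grooving cutter: a disc 94 mm in diameter, 10 mm thick, four pale teeth out to 100 mm, and on top a red boss 46 mm in diameter, 14 mm high (24 mm in all); 32.5 mm bore right through; 0.3 to 0.54 kg. Lies flat on the table, boss up; hold it by the boss. Origin at the centre of its underside, z up along the bore.
- ring_guide: Ball-bearing ring guide: black ring 60 mm in diameter, 16 mm high, 32.5 mm bore right through, its top face black with a steel ring round the bore; 0.14 to 0.26 kg. Lies flat on the table. Origin at the centre of its underside, z up along the bore.
- end_cap: Brass end cap: disc 50 mm in diameter, 12 mm thick, dark bolt hole in its top, on a coned spigot 6 mm high (29 mm across at the disc, 20 mm below); 0.13 to 0.23 kg. Stands on its spigot, disc at 6 to 18 mm. Origin at the centre of the spigot's lower face, z up. Seated, the disc lies on the wider ring guide: keep the fingertips above the disc's underside.
- clamp_bolt: Bystander: dark steel hexagon-head bolt standing on its head, head 27 mm across, 50 mm high in all. Origin at the centre of its underside.
- spanner: Bystander: steel spanner 200 mm long lying at the left of the tooling. Origin at its middle, on the table.
- mallet: Bystander: mallet with a black and white head (48 mm thick) and a wooden handle, 300 mm long, lying at the right of the tooling. Origin on the table under the handle.
There are look-alikes about, which are no part of the job. What is shaped like the tall_collar but orange is not meant.

How it is judged:
By the outcome, as a careful person would: the job done as asked, in the order asked, and still so for the second after the job is handed in, with the robot touching nothing.
It also fails if it takes over 109 s, if anything falls off the work surface, if the arm or the gripper's body presses on something with over 40 N, if the wrist force passes 120 N, or if a joint passes its speed limit or range.

## Robot

A 6-joint arm with a two-finger parallel gripper is mounted at the origin on the work surface. World frame = base frame: x ahead of the robot, y to its left, z up, the work surface at z = 0. Lengths are in m, angles in degrees, forces in N, time in s.
With the tool pointing down it reaches from about 0.35 to 0.925 m from the base axis. Payload 6.4 kg.
Tool frame: the origin (TCP) lies between the finger pads; the fingertips stand 19 mm ahead of it and the grasp point (between the pads) is the TCP; z points along the fingers, y is the line along which they close (so a half turn about z gives the same grasp; the last joint's range is limited). The gripper opens to 85 mm and grips with 20 to 120 N. Pads are 22 mm wide; open, the fingers measure 114 mm over their backs; the gripper's body (76 mm by 85 mm) begins 54 mm behind the grasp point. The pads swing forward as they close: fully open they stand 13 mm farther back than shut.
Start: joints at [-87.153, 14.043, 89.255, -0, 76.702, -9.975], TCP at [0.144, -0.634, 0.212] pointing down, gripper open.
Joint ranges: [-179.41, 179.41], [-58.25, 129.5], [7.25, 145.43], [-54.29, 234.29], [11.92, 165.04], [-157.13, 157.13]. Speed limits (degrees/s): [147.25, 147.25, 180, 180, 180, 180].

## Interface

Orientations are given as [roll, pitch, yaw] about the fixed x, y, z axes, in that order (R = Rz(yaw) Ry(pitch) Rx(roll)).
In Python, from workcell import read_state, snapshot, sign_off gives the robot as it stands.
- The arm moves only by the tool send_rows, never from a script. Its argument "plan" is one flat list of numbers, 5 for each row, row after row: the shift along the tool's x, y, z in normalised numbers (1 is 800 mm), then the turn about the tool's z in a scale on which 1.0 is 90 degrees, then the finger opening in mm, from 0 to 85.4. A call has 1 to 12 rows; each row is the pose to reach, as a shift and turn from the pose commanded when the call began, along the tool's axes at that moment; what a row does not reach only later rows make up. A row lasts 1/12 s, in which the tool goes at most 41.7 mm and 7.16 degrees, less where a joint would pass 70% of its speed; a pose out of reach is approached as far as the arm can. No shift or turn number may pass 1 either way. A call with a gripper value outside its range is refused whole. The fingers move at their own pace and stop on an object; the grip force is fixed at half the most. Time passes only in rows, so rows that repeat a pose let the fingers close. It gives the time, the measured TCP pose, the force, the opening and the grip force at its end, in the units of the state.
- read_state(): the state, without advancing time (a new reading comes with each control period).
- snapshot(name): name is "scene" or "side" or "wrist"; returns a dict with "color" (420x560x3 uint8, blue, green, red), "fx", "fy", "cx", "cy" (pixels), "pose" (4x4, takes a point from camera to world coordinates); the wrist camera has in their place "hand_eye" (4x4, takes a point from camera to tool coordinates, whose origin is the TCP and whose axes are the flange's). Camera axes: x right, y down, z forward; pixel columns grow to the right and rows downward; lengths in m; the calibration is good to about 2 mm. A picture is of the moment at which its call begins: read the wrist's pose just before it. There is no depth.
- sign_off(): hands the job in; it is judged then, once.
The state is a dict: "time": time; "qpos": joint angles; "qd": joint speeds; "effort": joint torques, N m; "position": TCP position; "eef_rot": TCP orientation; "wrist_force": force on the tool from outside, world axes, zero at the start; "moment": the same for the moment, N m; "width": finger opening in m; "grip_force": force on a finger pad.
Only numpy, scipy, OpenCV 4.12 (cv2) and the standard library are available. Lean on these libraries where they do the work, as an engineer would, in place of code of your own. Each camera call takes 0.05 s, during which the arm holds its last target. There are 200 camera calls.

## Working session

There is one attempt and no reset: what is moved stays moved. The work goes in short steps, Python scripts to look and compute and a tool call to move; the robot and the scene stay as the last step left them, time stands still between calls to the robot, and variables do not carry over. Pictures are saved under pics/ and viewed, at most 14 in all, crops included, and the job is handed in when it is done.

Besides the shell and the picture viewer there is one more tool, called after "Emit:" as a command line: name --argument value ..., lists and objects as JSON in quotes. send_rows: Moves the arm, as the interface text tells. Its arguments: {"type":"object","properties":{"plan":{"type":"array","items":{"type":"number"}}},"required":["plan"]}

```bash
ls; mkdir -p pics; python3 - <<'E'
from workcell import read_state, snapshot
import cv2
s=read_state(); print(s)
for n in("scene","side","wrist"):
    p=snapshot(n); cv2.imwrite(f"pics/{n}0.png",p["color"]); print(n,{k:v for k,v in p.items() if k!="color"})
E
```

```text
pics
{'time': 0.0, 'qpos': array([-8.71526033e+01,  1.40855231e+01,  8.93259712e+01,  1.76636688e-04,
        7.67024936e+01, -9.97652099e+00]), 'qd': array([-0.06375868, -0.04866391, -0.07444457, -0.11038746,  0.04491871,
       -0.00574595]), 'effort': array([ 7.23492594e-04, -4.29502201e+01, -3.26126683e+01, -4.47266552e-05,
        5.43503775e-03,  8.59491593e-06]), 'position': array([ 0.14423244, -0.63317405,  0.21125475]), 'eef_rot': array([-1.79887765e+02, -1.99170008e-02,  1.28238574e+01]), 'wrist_force': array([0.25641144, 0.1145161 , 0.24558784]), 'moment': array([ 0.00259725, -0.0394821 ,  0.06383661]), 'grip_force': 0.0, 'width': 0.08552083435454617}
scene {'fx': 423.66987788788117, 'fy': 423.66987788788117, 'cx': 284.3656766617591, 'cy': 206.40564626658647, 'pose': array([[-0.32219121,  0.57593694, -0.75132514,  1.37303861],
       [ 0.94665256,  0.20142679, -0.25154756,  0.29946567],
       [ 0.00646148, -0.79229028, -0.61011012,  0.75456816],
       [ 0.        ,  0.        ,  0.        ,  1.        ]])}
side {'fx': 468.5141284782137, 'fy': 468.5141284782137, 'cx': 280.5816502647558, 'cy': 207.51771564164198, 'pose': array([[-0.70063596, -0.40240912,  0.58921656, -0.43583269],
       [-0.71313832,  0.3679638 , -0.59668784,  0.91091381],
       [ 0.02330226, -0.83825386, -0.54478203,  0.90057153],
       [ 0.        ,  0.        ,  0.        ,  1.        ]])}
wrist {'fx': 300.37960308463477, 'fy': 300.37960308463477, 'cx': 276.8038316973858, 'cy': 210.57943852046813, 'hand_eye': array([[ 1.07610185e-03, -9.64824315e-01, -2.62893291e-01,
         6.61639528e-02],
       [ 9.99999291e-01,  1.17218695e-03, -2.08652668e-04,
         1.03372900e-03],
       [ 5.09473252e-04, -2.62892880e-01,  9.64824893e-01,
        -1.62635022e-01],
       [ 0.00000000e+00,  0.00000000e+00,  0.00000000e+00,
         1.00000000e+00]])}
```

View pics/scene0.png

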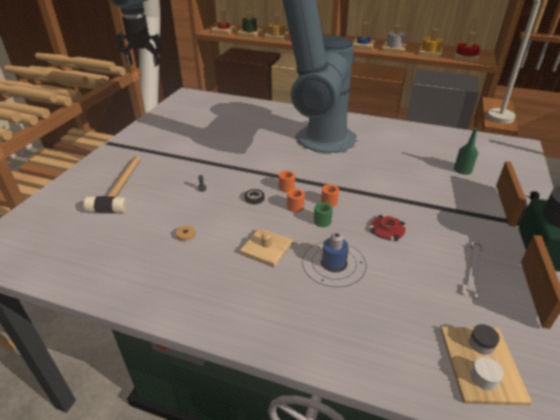

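View pics/side0.png

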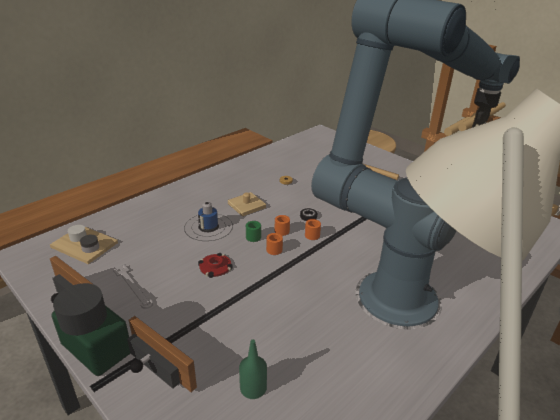

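The scene view shows the blue rebate block on the spindle (335,252), the dowel block (266,245) and the green collar (323,214). The orange look-alikes are at (287,181), (296,200) and (330,195). The red cutter is at (388,227), the ring guide at (255,196), the end cap at (185,233) and the bolt at (202,184). The side view agrees: blue (208,218), green (254,231), oranges (274,244), (283,225) and (313,230), red (215,265), guide (309,214), cap (286,180).

Could be mistaken:
- Green collar (323,214) against the three orange ones and the green bottle (467,155).
- Ring guide (255,196) against the black pot (484,338).
- End cap (185,233) against the pale pot (488,375).

I choose by the description.

```bash
cat > h.py <<'E'
import numpy as np, cv2
from scipy.spatial.transform import Rotation as R
from workcell import read_state, snapshot
def tool(s=None):
    s=s or read_state(); T=np.eye(4); T[:3,:3]=R.from_euler('xyz',s['eef_rot'],degrees=True).as_matrix(); T[:3,3]=s['position']; return T
def snap(n):
    T=tool(); p=snapshot(n)
    p['T']=p['pose'] if 'pose' in p else T@p['hand_eye']; return p
def ray(p,uv):
    d=p['T'][:3,:3]@np.array([(uv[0]-p['cx'])/p['fx'],(uv[1]-p['cy'])/p['fy'],1]); return p['T'][:3,3],d
def plane(p,uv,z):
    o,d=ray(p,uv); return o+d*(z-o[2])/d[2]
def tri(p1,u1,p2,u2):
    o1,d1=ray(p1,u1);o2,d2=ray(p2,u2)
    t=np.linalg.lstsq(np.c_[d1,-d2],o2-o1,rcond=None)[0]
    a=o1+d1*t[0];b=o2+d2*t[1]; return (a+b)/2,np.linalg.norm(a-b)
def project(p,X):
    c=np.linalg.inv(p['T'])@np.r_[X,1]; return np.array([p['fx']*c[0]/c[2]+p['cx'],p['fy']*c[1]/c[2]+p['cy']])
def delta(xyz,yaw=None,off=(0,0,0)):
    "shift in mm in tool axes (and turn) from current pose to world xyz"
    T=tool(); d=T[:3,:3].T@(np.array(xyz)-T[:3,3])*1000; print('shift',d.round(1),'yawnow',read_state()['eef_rot'].round(2)); return d
E
python3 - <<'E'
from h import *
a=snap('scene');b=snap('side')
P=dict(rebate=((335,252),(208,218),.035),dowelbase=((266,247),(247,204),.018),green=((323,214),(254,231),.025),red=((388,227),(215,265),.012),guide=((255,196),(309,214),.01),cap=((185,233),(286,180),.015),o1=((287,181),(313,230),.025),o2=((296,200),(283,225),.025),o3=((330,195),(274,244),.025),spin=((337,237),(208,205),.09))
for k,(u,v,z) in P.items():
    print(k,*tri(a,u,b,v),plane(a,u,z),plane(b,v,z))
print('bolt',plane(a,(202,184),.025),'mallet',plane(a,(105,205),.02), 'spanner',plane(a,(472,265),0))
E
```

```text
rebate [0.61769979 0.17897153 0.03321312] 0.0015614620381864744 [0.61902732 0.17853738 0.035     ] [0.61533583 0.18143227 0.035     ]
dowelbase [0.62889518 0.00169644 0.00555031] 0.0009521533929603674 [0.64090272 0.00616665 0.018     ] [0.61388629 0.01498247 0.018     ]
green [0.47103764 0.11006447 0.02444367] 0.0004580428705295974 [0.47192346 0.11042822 0.025     ] [0.47052777 0.11027718 0.025     ]
red [0.44291445 0.28810221 0.00399406] 0.0010272465256419942 [0.45247424 0.28776592 0.012     ] [0.43503077 0.29424377 0.012     ]
guide [ 0.43378834 -0.10830589  0.00829675] 0.00202646435779105 [ 0.43695579 -0.10627476  0.01      ] [ 0.43256844 -0.10785409  0.01      ]
cap [ 0.65326013 -0.21853329  0.00925991] 0.002425408486967082 [ 0.65779395 -0.21596908  0.015     ] [ 0.64547474 -0.20936977  0.015     ]
o1 [ 0.34884226 -0.03522738  0.02285451] 0.0010508016746424472 [ 0.35127837 -0.03479033  0.025     ] [ 0.34673621 -0.03216631  0.025     ]
o2 [0.43245733 0.0191433  0.02379159] 0.0018831652713193969 [0.43492114 0.02055242 0.025     ] [0.43159612 0.01907879 0.025     ]
o3 [0.37931677 0.10831796 0.02454602] 0.0026539635974249143 [0.37866922 0.10716987 0.025     ] [0.37854699 0.11045865 0.025     ]
spin [0.61640219 0.17810107 0.08265181] 0.0021362609817037062 [0.62547277 0.18042017 0.09      ] [0.60728002 0.18335467 0.09      ]
bolt [ 0.45170898 -0.27223027  0.025     ] mallet [ 0.63050685 -0.4865948   0.02      ] spanner [5.15794652e-01 5.05325333e-01 1.11022302e-16]
```

The manual's scale: shifts go in shares of 800 mm and turns go in shares of 90 degrees. Converting my numbers, -311 mm / 800 = -0.3888, 284 mm / 800 = 0.355.

Emit:
send_rows --plan '[0.355,-0.3888,-0.1175,0,85,0.355,-0.3888,-0.1175,0,85,0.355,-0.3888,-0.1175,0,85,0.355,-0.3888,-0.1175,0,85,0.355,-0.3888,-0.1175,0,85,0.355,-0.3888,-0.1175,0,85,0.355,-0.3888,-0.1175,0,85,0.355,-0.3888,-0.1175,0,85,0.355,-0.3888,-0.1175,0,85,0.355,-0.3888,-0.1175,0,85,0.355,-0.3888,-0.1175,0,85]'

```text
time: 1.17
position: [0.354, -0.2643, 0.3081]
eef_rot: [179.9, -0.1, 13.0]
wrist_force: [-0.2, -1.0, 0.3]
width: 0.0854
grip_force: 0.0
```

Converted, -311 mm / 800 = -0.3888, 284 mm / 800 = 0.355, 12.8 degrees / 90 = 0.1422.

Emit:
send_rows --plan '[0.355,-0.3888,-0.1175,0.1422,85,0.355,-0.3888,-0.1175,0.1422,85,0.355,-0.3888,-0.1175,0.1422,85,0.355,-0.3888,-0.1175,0.1422,85,0.355,-0.3888,-0.1175,0.1422,85,0.355,-0.3888,-0.1175,0.1422,85,0.355,-0.3888,-0.1175,0.1422,85,0.355,-0.3888,-0.1175,0.1422,85,0.355,-0.3888,-0.1175,0.1422,85,0.355,-0.3888,-0.1175,0.1422,85,0.355,-0.3888,-0.1175,0.1422,85,0.355,-0.3888,-0.1175,0.1422,85]'

```text
time: 2.17
position: [0.5615, 0.1026, 0.4012]
eef_rot: [-179.9, -0.1, 0.3]
wrist_force: [-0.0, 0.7, 0.5]
width: 0.0852
grip_force: 0.0
```

```bash
python3 - <<'E'
from h import *
s=read_state(); print(s['position'],s['eef_rot'],s['qpos'],s['time'])
w=snap('wrist'); cv2.imwrite('pics/w1.png',w['color'])
for k,X in dict(spin=(.617,.180,.092),dowel=(.63,.004,.052),green=(.471,.11,.05),red=(.443,.288,.02),guide=(.434,-.107,.016),cap=(.653,-.216,.018)).items(): print(k,project(w,X).round(0))
E
```

```text
[0.56150808 0.10262704 0.40116742] [-1.79931245e+02 -8.94552779e-02  3.19646259e-01] [-1.05393631e+00 -1.80500637e+00  8.70503491e+01  7.11155287e-02
  9.46668722e+01  8.86322042e+01] 2.1667
spin [226. 136.]
dowel [337. 128.]
green [272. 220.]
red [179. 229.]
guide [385. 234.]
cap [461. 115.]
```

View pics/w1.png

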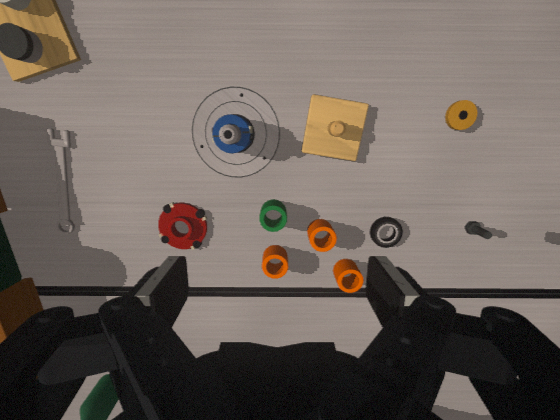

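The wrist view confirms the layout: throat rings centred near (235,132), blue block (231,133), dowel (336,128), green collar (273,215), red cutter (183,226), guide (387,232), cap (462,115), bolt (478,230). Three orange look-alikes are at (275,261), (322,236) and (348,275).

```bash
cat >> h.py <<'E'
HSV=dict(blue=((100,110,30),(125,255,255)),green=((65,90,30),(95,255,255)),red=((172,120,50),(180,255,255)),brass=((14,110,80),(30,255,255)),black=((0,0,0),(180,255,70)))
def blob(p,col,near,r=60,hull=True):
    h=cv2.cvtColor(p['color'],cv2.COLOR_BGR2HSV); m=cv2.inRange(h,*HSV[col])
    if col=='red': m|=cv2.inRange(h,(0,120,50),(4,255,255))
    k=np.zeros_like(m); cv2.circle(k,tuple(int(i) for i in near),r,255,-1)
    cs=cv2.findContours(m&k,cv2.RETR_EXTERNAL,cv2.CHAIN_APPROX_NONE)[0]
    c=cv2.convexHull(max(cs,key=cv2.contourArea)); M=cv2.moments(c)
    return np.array([M['m10']/M['m00'],M['m01']/M['m00']]),cv2.contourArea(c),c
E
python3 - <<'E'
from h import *
w=snap('wrist')
for k,col,X,z in (('rebate','blue',(.617,.18,.06),.035),('green','green',(.471,.11,.05),.025),('red','red',(.443,.288,.02),.009),('guide','black',(.434,-.107,.016),.008),('cap','brass',(.653,-.216,.018),.012)):
    c,a,h=blob(w,col,project(w,X),40)
    g=np.array([plane(w,q[0],z)[:2] for q in h]); ext=g.max(0)-g.min(0)
    print(k,c.round(1),a,plane(w,c,z).round(4),'extent mm',(ext*1000).round(0))
print('ring c',plane(w,(235.5,132),0), 'dowel tip',plane(w,(336,127),.052),'block',plane(w,(336,128),.018))
g=cv2.cvtColor(w['color'],cv2.COLOR_BGR2HSV)[80:190,180:290]
E
python3 - <<'E'
import cv2
im=cv2.imread('pics/w1.png')
cv2.imwrite('pics/w1crop.png',cv2.resize(im[75:295,150:420],None,fx=2.8,fy=2.7,interpolation=cv2.INTER_CUBIC))
E
```

```text
rebate [228.2 123.9] 501.0 [0.6346 0.1823 0.035 ] extent mm [31. 60.]
green [271.3 216. ] 583.5 [0.4698 0.1095 0.025 ] extent mm [56. 49.]
red [180.9 225.3] 1678.5 [0.4456 0.2851 0.009 ] extent mm [92. 94.]
guide [385.  230.9] 757.5 [ 0.4358 -0.1121  0.008 ] extent mm [62. 63.]
cap [459.8 113.4] 741.0 [ 0.6545 -0.2196  0.012 ] extent mm [48. 56.]
ring c [0.62097093 0.17498175 0.        ] dowel tip [0.63030598 0.00305025 0.052     ] block [ 0.62883817 -0.00349245  0.018     ]
```

View pics/w1crop.png

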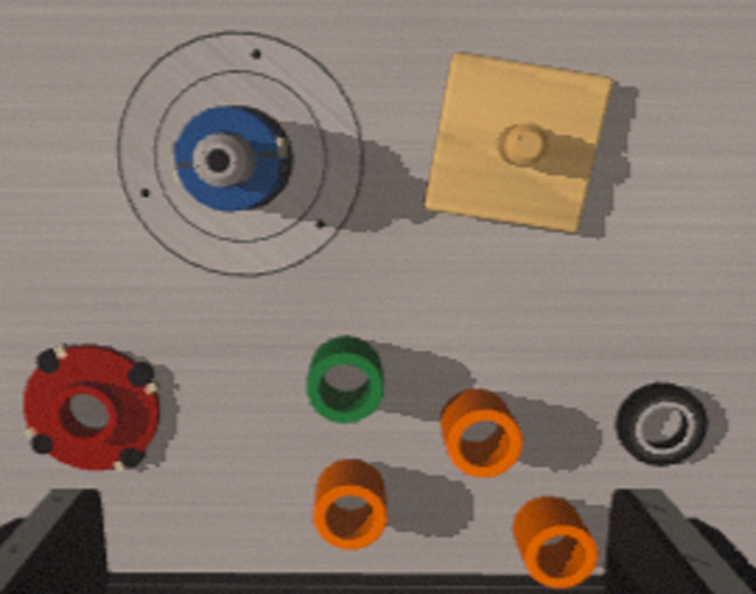

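Close crop: rebate knives lie on the ±y sides (284,150), so I'll grip along x at yaw 90. The green collar (345,380) is clearly distinct from the three orange ones.

Converted, 160 mm / 800 = 0.2, -74 mm / 800 = -0.0925, -85 degrees / 90 = -0.9444.

Emit:
send_rows --plan '[0.0713,-0.0925,0.2,-0.9444,85,0.0713,-0.0925,0.2,-0.9444,85,0.0713,-0.0925,0.2,-0.9444,85,0.0713,-0.0925,0.2,-0.9444,85,0.0713,-0.0925,0.2,-0.9444,85,0.0713,-0.0925,0.2,-0.9444,85,0.0713,-0.0925,0.2,-0.9444,85,0.0713,-0.0925,0.2,-0.9444,85,0.0713,-0.0925,0.2,-0.9444,85,0.0713,-0.0925,0.2,-0.9444,85,0.0713,-0.0925,0.2,-0.9444,85,0.0713,-0.0925,0.2,-0.9444,85]'

```text
time: 3.27
position: [0.6165, 0.1711, 0.2401]
eef_rot: [-180.0, 0.0, 85.2]
wrist_force: [0.4, -0.4, -0.4]
width: 0.0855
grip_force: 0.0
```

Converted, -4.8 degrees / 90 = -0.0533.

Emit:
send_rows --plan '[0,0,0,-0.0533,85,0,0,0,-0.0533,85,0,0,0,-0.0533,85]'

```text
time: 3.52
position: [0.6167, 0.1716, 0.2402]
eef_rot: [-180.0, 0.0, 89.6]
wrist_force: [-0.2, 0.1, 0.3]
width: 0.0847
grip_force: 0.0
```

```bash
python3 - <<'E'
from h import *
s=read_state(); print(s['position'],s['eef_rot'],s['qpos'].round(1),s['time'])
w=snap('wrist'); cv2.imwrite('pics/w2.png',w['color'])
print(project(w,(.619,.177,.092)),project(w,(.619,.177,0)),project(w,(.63,.0,.052)))
E
```

```text
[0.61672305 0.17158192 0.24023872] [-1.79975677e+02  1.09617590e-02  8.96077765e+01] [ 5.4 11.5 89.3 -0.  79.2  5.8] 3.5167
[279.07095147 188.03185555] [278.69233682 175.10227783] [287.65739643 313.03030622]
```

View pics/w2.png

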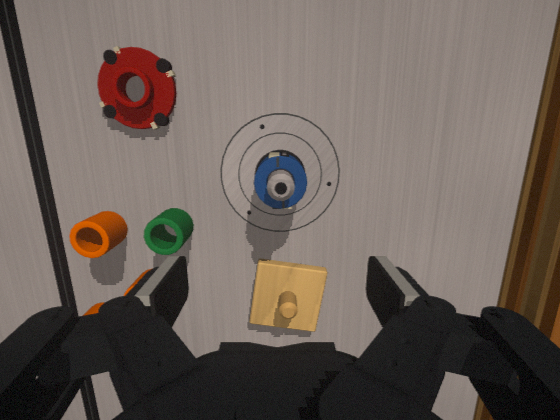

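Wrist view at z 0.24: throat ring centre ≈(280,172), spindle tip ≈(281,187), dowel tip ≈(289,300). I'll refine these numerically.

```bash
cat >> h.py <<'E'
def dark(p,near,r=12,th=60):
    g=cv2.cvtColor(p['color'],cv2.COLOR_BGR2GRAY); k=np.zeros_like(g); cv2.circle(k,tuple(int(round(i)) for i in near),r,255,-1)
    m=((g<th)&(k>0)).astype(np.uint8); n,l,st,c=cv2.connectedComponentsWithStats(m); i=1+np.argmax(st[1:,4]); return c[i],st[i]
E
python3 - <<'E'
from h import *
w=snap('wrist'); im=w['color']
c,st=dark(w,(281,187)); print('tiphole',c,st,plane(w,c,.092))
g=cv2.adaptiveThreshold(cv2.cvtColor(im,cv2.COLOR_BGR2GRAY),255,cv2.ADAPTIVE_THRESH_MEAN_C,cv2.THRESH_BINARY_INV,11,8)
y,x=np.nonzero(g); r=np.hypot(x-280,y-172); k=(r>55)&(r<63)
e=cv2.fitEllipse(np.c_[x,y][k].astype(np.float32)); print('ring',e,plane(w,e[0],0))
h=cv2.cvtColor(im,cv2.COLOR_BGR2HSV); print(h[300,289],h[285,262],h[220,350])
m=cv2.inRange(h,(10,80,90),(30,255,255))
c=max(cv2.findContours(m[250:345,235:345],cv2.RETR_EXTERNAL,2)[0],key=cv2.contourArea)+[235,250]
q=cv2.minAreaRect(c); print('block',q,plane(w,q[0],.015))
cr=im[245:340,235:345]; cv2.imwrite('pics/dow.png',cv2.resize(np.hstack([cr,im[130:225,225:335]]),None,fx=3.6,fy=3.6,interpolation=cv2.INTER_CUBIC))
E
```

```text
tiphole [280.34615385 188.22115385] [275 183  12  12 104] [0.62042752 0.17700005 0.092     ]
ring ((279.4026794433594, 172.20425415039062), (117.33946228027344, 117.8151626586914), 60.29290771484375) [0.62006617 0.18112129 0.        ]
[ 17 140 155] [ 17 132 181] [ 13  33 147]
block ((287.8399963378906, 295.1200256347656), (70.42782592773438, 66.18518829345703), 8.130102157592773) [0.63163849 0.00484977 0.015     ]
```

View pics/dow.png

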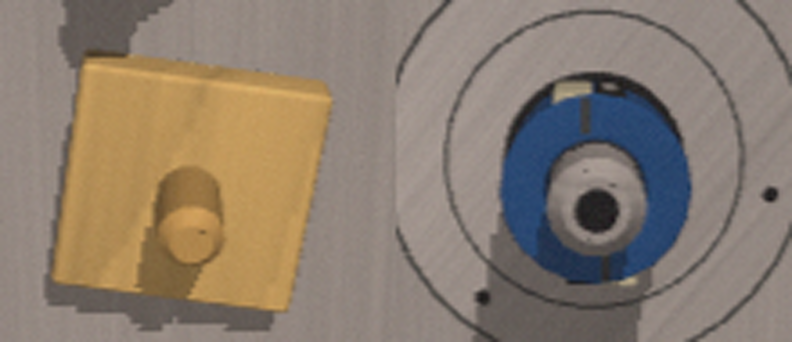

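Converted, 195 mm / 800 = 0.2438, 180 mm / 800 = 0.225.

Emit:
send_rows --plan '[0.0075,0.0044,0.075,0,85,0.0075,0.0044,0.125,0,85,0.0075,0.0044,0.1625,0,85,0.0075,0.0044,0.2,0,85,0.0075,0.0044,0.225,0,85,0.0075,0.0044,0.2438,0,85,0.0075,0.0044,0.2438,0,85,0.0075,0.0044,0.2438,0,55,0.0075,0.0044,0.2438,0,55,0.0075,0.0044,0.2438,0,55,0.0075,0.0044,0.2438,0,55,0.0075,0.0044,0.2438,0,55]'

```text
time: 4.62
position: [0.6215, 0.1789, 0.0469]
eef_rot: [179.9, -0.0, 89.8]
wrist_force: [-0.5, 0.6, -0.4]
width: 0.055
grip_force: 0.0
```

```bash
python3 - <<'E'
from h import *
s=read_state(); print(s['width'],s['grip_force'],s['time'],s['position'])
a=snap('scene')['color'][170:310,230:410]; b=snap('side')['color'][140:280,150:330]; w=snap('wrist')['color']
cv2.imwrite('pics/g1.png',np.hstack([cv2.resize(np.vstack([a,b]),(390,600)),cv2.resize(w[:, 80:480],(400,420),interpolation=1) if 0 else cv2.copyMakeBorder(cv2.resize(w[:,80:480],(400,420)),0,180,0,0,0)]))
E
```

```text
0.05502103804070352 0.0 4.6167 [0.62150842 0.17887874 0.04694603]
```

View pics/g1.png

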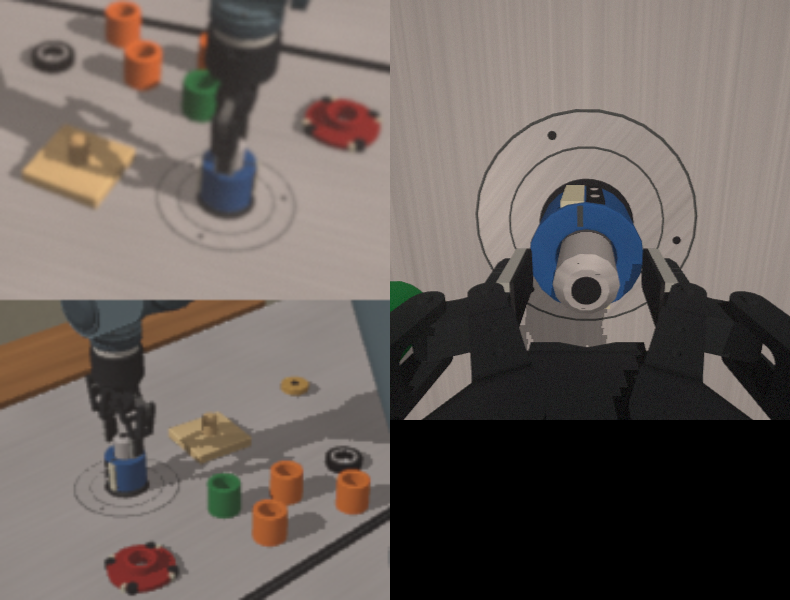

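The wrist view shows the pads just at the block's edges (530 and 643), but width reads 55 with no grip force. I'll close further to find out whether there is contact.

Emit:
send_rows --plan '[0,0,0,0,40,0,0,0,0,40,0,0,0,0,40,0,0,0,0,40]'

```text
time: 5.1
position: [0.6205, 0.1788, 0.0453]
eef_rot: [-180.0, -0.0, 89.8]
wrist_force: [-1.2, 0.9, 0.4]
width: 0.0397
grip_force: 0.0
```

```bash
python3 - <<'E'
from h import *
s=read_state(); print(s['width'],s['grip_force'],s['time'],s['position'],s['wrist_force'],s['moment'])
a=snap('scene')['color'][180:300,260:400]; b=snap('side')['color'][150:270,150:290]
cv2.imwrite('pics/g2.png',cv2.resize(np.hstack([a,b]),None,fx=2.8,fy=2.8,interpolation=2))
E
```

```text
0.03967842180392436 0.0 5.1 [0.62051398 0.17876843 0.04533017] [-1.16606128  0.85896444  0.40890421] [ 0.01698079 -0.05623658 -0.05456093]
```

View pics/g2.png

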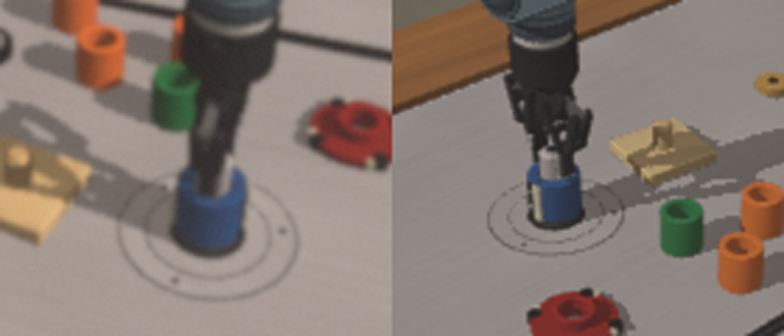

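The fingers (scene crop ≈(215,190), side crop ≈(570,165)) closed above the block beside the shaft, so the real fingertips are higher than the numbers imply. I'll measure the tip height.

```bash
python3 - <<'E'
from h import *
a=snap('scene');b=snap('side');w=snap('wrist')
for X in ((.6405,.179,.026),(.6405,.179,.045),(.6405,.179,.06),(.6405,.179,.08)): print(X,project(a,X).round(1),project(b,X).round(1), project(w,X).round(1))
# visible tip candidates
o,d=ray(a,(336.8,248.6)); t=(.6405-o[0])/d[0]; print(o+d*t)
print(tool().round(4)); print(read_state()['qpos'])
ims=[cv2.resize(p[y:y+110,x:x+130],None,fx=3,fy=3,interpolation=cv2.INTER_CUBIC) for p,y,x in ((a['color'],180,270),(b['color'],160,150),)]
wc=w['color'][130:350,145:405]; ims2=cv2.resize(wc,None,fx=1.2,fy=1.2)
cv2.imwrite('pics/g3.png',np.vstack([np.hstack(ims),cv2.copyMakeBorder(ims2,0,0,0,780-ims2.shape[1],0)]))
E
```

```text
(0.6405, 0.179, 0.026) [332.8 260.6] [204.1 216.8] [307.8 234. ]
(0.6405, 0.179, 0.045) [333.4 254.9] [203.7 212. ] [311. 245.]
(0.6405, 0.179, 0.06) [333.9 250.3] [203.4 208.2] [314.1 255.5]
(0.6405, 0.179, 0.08) [334.6 244.1] [203. 203.] [319.1 272.9]
[0.6405     0.18534147 0.06757317]
[[ 0.0032  1.     -0.      0.6206]
 [ 1.     -0.0032  0.      0.1787]
 [ 0.     -0.     -1.      0.0454]
 [ 0.      0.      0.      1.    ]]
[6.02508526e+00 2.43710188e+01 9.50929953e+01 3.44899723e-04
 6.05373278e+01 6.20655132e+00]
```

View pics/g3.png

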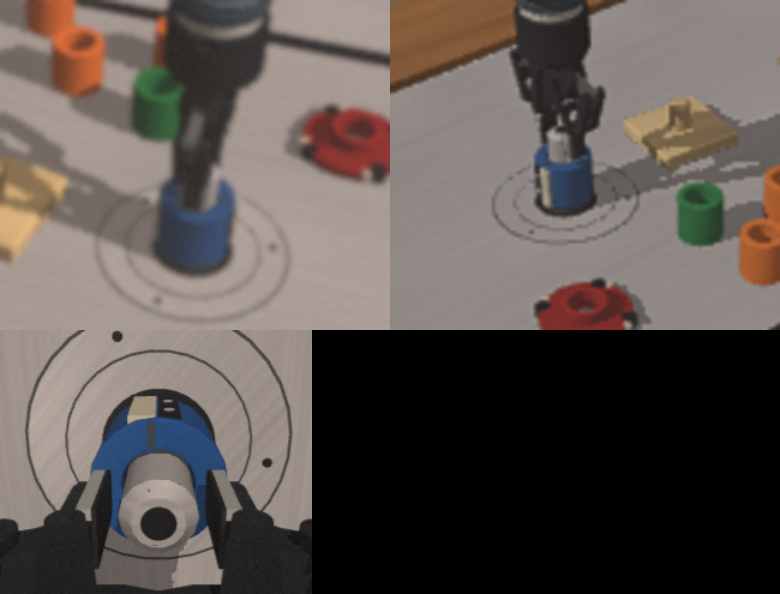

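Converted, 24 mm / 800 = 0.03, 20 mm / 800 = 0.025.

Emit:
send_rows --plan '[0,0,0,0,85,0,0,0,0,85,0,0,0,0,85,0,0,0,0,85,0,0,0.0125,0,85,0,0,0.025,0,85,0,0,0.03,0,85,0,0,0.03,0,55,0,0,0.03,0,55,0,0,0.03,0,55,0,0,0.03,0,55]'

```text
time: 6.27
position: [0.6207, 0.1788, 0.0215]
eef_rot: [180.0, -0.0, 89.8]
wrist_force: [0.8, 0.5, -1.5]
width: 0.0601
grip_force: 65.7
```

Emit:
send_rows --plan '[0,0,-0.0063,0,55,0,0,-0.025,0,55,0,0,-0.05,0,55,0,0,-0.075,0,55,0,0,-0.1,0,55,0,0,-0.125,0,55,0,0,-0.15,0,55,0,0,-0.1625,0,55,0,0,-0.1625,0,55,0,0,-0.1625,0,55]'

```text
time: 7.1
position: [0.6203, 0.1787, 0.1512]
eef_rot: [-180.0, -0.0, 89.8]
wrist_force: [-0.8, 0.2, -4.7]
width: 0.06
grip_force: 69.4
```

```bash
python3 - <<'E'
from h import *
s=read_state(); print(s['width'],s['grip_force'],s['time'],s['position'],s['wrist_force'],s['moment'])
a=snap('scene');b=snap('side');w=snap('wrist'); print(project(a,s['position']),project(b,s['position']))
def crop(p,z=0):
    u=project(p,s['position']+[0,0,.02]).astype(int); return cv2.resize(p['color'][max(u[1]-50,0):u[1]+50,u[0]-65:u[0]+65],(390,300),interpolation=cv2.INTER_CUBIC)
cv2.imwrite('pics/g4.png',np.vstack([np.hstack([crop(a),crop(b)]),np.hstack([cv2.resize(w['color'],(400,300)),np.zeros((300,380,3),np.uint8)])]))
for X in ((.6205,.1788,z) for z in(.08,.1,.12,.14,.16,.18,.2,.22)): print(X[2],project(a,X).round(1),project(b,X).round(1))
c,ar,h=blob(a,'blue',project(a,s['position']),40); h=h[:,0]; print('blue rows scene',h.min(0),h.max(0))
c,ar,h=blob(b,'blue',project(b,s['position']),40); h=h[:,0]; print('blue rows side',h.min(0),h.max(0))
E
```

```text
0.06001839253073326 69.40026640892029 7.1 [0.62026593 0.17873564 0.15119308] [-0.77667601  0.18218188 -4.73283782] [-0.00514036 -0.02400097  0.02192059]
[339.01180274 215.27408591] [205.46789716 186.37188176]
0.08 [336.5 238.7] [206.8 205.5]
0.1 [337.2 232.3] [206.4 200.2]
0.12 [337.9 225.8] [206.  194.8]
0.14 [338.6 219.1] [205.6 189.4]
0.16 [339.3 212.3] [205.2 183.9]
0.18 [340.1 205.3] [204.8 178.3]
0.2 [340.9 198.1] [204.4 172.7]
0.22 [341.7 190.7] [204.  166.9]
blue rows scene [344 204] [351 223]
blue rows side [196 173] [207 194]
```

View pics/g4.png

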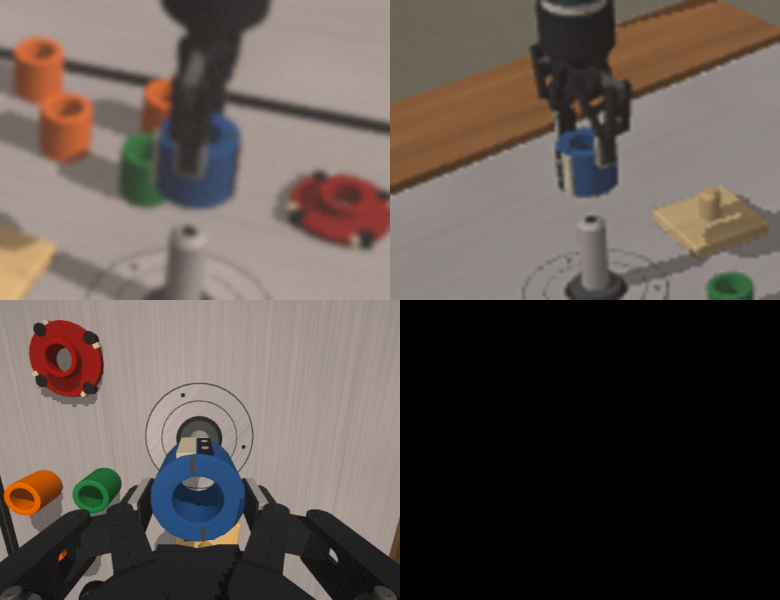

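Picture: the blue block is held squarely in the fingers (scene crop finger tip ≈(190,178), block bottom ≈(198,206)); side tip ≈(607,165), block bottom ≈(588,195). I'll work out tip height relative to the block.

```bash
python3 - <<'E'
from h import *
s=read_state();a=snap('scene');b=snap('side')
def full(p,u,xo):
    c=project(p,s['position']+[0,0,.02]).astype(int); return (c[0]-65+(u[0]-xo)/3,max(c[1]-50,0)+u[1]/3)
def atx(p,u,x):
    o,d=ray(p,u); return o+d*(x-o[0])/d[0]
print('tip',atx(a,full(a,(190,178),0),.658),'bottom',atx(a,full(a,(198,206),0),.651))
print('tip side(other finger, x=.62-.035)',atx(b,full(b,(607,165),390),.585),'bottom',atx(b,full(b,(588,195),390),.60))
E
```

```text
tip [0.658      0.18163453 0.17486245] bottom [0.651      0.18862341 0.14463006]
tip side(other finger, x=.62-.035) [0.585      0.17781582 0.16751289] bottom [0.6        0.19346636 0.1311265 ]
```

Converted, -177 mm / 800 = -0.2213, 9.7 mm / 800 = 0.0121.

Emit:
send_rows --plan '[-0.2213,0.0121,0,0,55,-0.2213,0.0121,0,0,55,-0.2213,0.0121,0,0,55,-0.2213,0.0121,0,0,55,-0.2213,0.0121,0,0,55,-0.2213,0.0121,0,0,55,-0.2213,0.0121,0,0,55]'

```text
time: 7.93
position: [0.6294, 0.0014, 0.1507]
eef_rot: [-179.9, -0.0, 89.7]
wrist_force: [0.8, 0.7, -4.8]
width: 0.06
grip_force: 69.4
```

```bash
python3 - <<'E'
from h import *
s=read_state(); print(s['position'],s['eef_rot'])
w=snap('wrist'); im=w['color']; h=cv2.cvtColor(im,cv2.COLOR_BGR2HSV)
m=cv2.inRange(h,(10,80,90),(30,255,255)); print([project(w,(.63,.0,z)).round(1) for z in (.018,.052)])
c=max(cv2.findContours(m,cv2.RETR_EXTERNAL,2)[0],key=cv2.contourArea); print('plywood bbox',cv2.boundingRect(c),cv2.contourArea(c))
a=snap('scene');b=snap('side')
for p,r in((a,((225,300),(225,310))),(b,((170,225),(215,285)))):
    h=cv2.cvtColor(p['color'],cv2.COLOR_BGR2HSV); (y0,y1),(x0,x1)=r
    m=cv2.inRange(h,(10,80,60),(30,255,255))[y0:y1,x0:x1]
    c=max(cv2.findContours(m,cv2.RETR_EXTERNAL,2)[0],key=cv2.contourArea); print('ply',cv2.boundingRect(c),x0,y0)
    u=blob(p,'blue',project(p,s['position']),45)[2][:,0]; print('blue',u.min(0),u.max(0))
    print('exp dowel tip',project(p,(.63,.001,.052)),'exp corners', [project(p,(.63+dx,.001+dy,.018)).round(0) for dx,dy in((.043,.056),(.056,-.043),(-.043,-.056),(-.056,.043))])
cv2.imwrite('pics/d1.png',np.hstack([cv2.resize(a['color'][200:280,215:345],(390,240),interpolation=2),cv2.resize(b['color'][150:230,195:325],(390,240),interpolation=2)]))
E
```

```text
[0.62935727 0.00140555 0.15068115] [-1.79929426e+02 -4.93484890e-02  8.97276336e+01]
[array([277.7, 197.8]), array([277.7, 206.1])]
plywood bbox (225, 139, 111, 93) 5538.0
ply (15, 4, 52, 38) 225 225
blue [267 192] [275 197]
exp dowel tip [265.34320062 233.763262  ] exp corners [array([281., 260.]), array([241., 254.]), array([252., 229.]), array([288., 234.])]
ply (13, 23, 38, 23) 215 170
blue [238 155] [249 174]
exp dowel tip [246.83498797 192.48667908] exp corners [array([227., 202.]), array([246., 190.]), array([267., 200.]), array([248., 212.])]
```

View pics/d1.png

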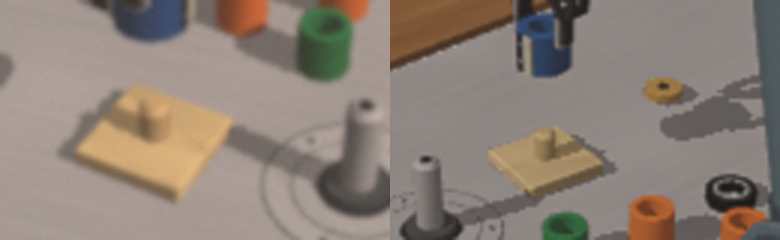

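Dowel tip is at scene crop (153,103) and side crop (545,133), within 2 px of the expected (.630,.001). I'll lower the block.

Converted, 120 mm / 800 = 0.15, 119 mm / 800 = 0.1488.

Emit:
send_rows --plan '[0,0.0008,0.05,0,55,0,0.0008,0.0875,0,55,0,0.0008,0.1025,0,55,0,0.0008,0.1125,0,55,0,0.0008,0.1213,0,55,0,0.0008,0.13,0,55,0,0.0008,0.1388,0,55,0,0.0008,0.1463,0,55,0,0.0008,0.1488,0,55,0,0.0008,0.15,0,55,0,0.0008,0.15,0,55]'

```text
time: 9.0
position: [0.6305, 0.0017, 0.0315]
eef_rot: [180.0, 0.0, 89.8]
wrist_force: [0.6, 1.0, -5.0]
width: 0.0603
grip_force: 69.4
```

Converted, 2 mm / 800 = 0.0025, 1 mm / 800 = 0.0013.

Emit:
send_rows --plan '[0,0,0.0013,0,55,0,0,0.0025,0,55,0,0,0.0025,0,55]'

```text
time: 9.25
position: [0.6305, 0.0017, 0.0296]
eef_rot: [180.0, 0.0, 89.8]
wrist_force: [0.1, -1.2, -3.6]
width: 0.0602
grip_force: 69.5
```

Converted, -150 mm / 800 = -0.1875, -130 mm / 800 = -0.1625.

Emit:
send_rows --plan '[0,0,0,0,85,0,0,0,0,85,0,0,0,0,85,0,0,0,0,85,0,0,-0.025,0,85,0,0,-0.075,0,85,0,0,-0.125,0,85,0,0,-0.1625,0,85,0,0,-0.1875,0,85,0,0,-0.1875,0,85]'

```text
time: 10.08
position: [0.6339, 0.0012, 0.1865]
eef_rot: [179.3, 0.1, 89.8]
wrist_force: [0.4, -0.4, 0.1]
width: 0.0846
grip_force: 0.0
```

```bash
python3 - <<'E'
from h import *
a=snap('scene');b=snap('side');w=snap('wrist')
for p in(a,b):
    c,ar,u=blob(p,'blue',project(p,(.63,.001,.043)),35); u=u[:,0]; print('blue',c.round(1),u.min(0),u.max(0),'exp mid',project(p,(.63,.001,.043)).round(1),'top',project(p,(.63,.001,.068)).round(1),'bot',project(p,(.63,.001,.018)).round(1))
s=read_state();print(s['position'],s['time'])
c,ar,u=blob(w,'green',project(w,(.471,.11,.025)),60); print('green',c,ar,plane(w,c,.025))
u=u[:,0]; g=np.array([plane(w,q,.025)[:2] for q in u]); print(g.max(0)-g.min(0),u.min(0),u.max(0))
E
```

```text
blue [271.1 234.4] [266 232] [274 236] exp mid [265.4 236.5] top [265.2 228.9] bot [265.6 243.8]
blue [246.5 193.9] [239 186] [254 204] exp mid [246.9 194.7] top [246.8 188.5] bot [247.  200.7]
[0.62974035 0.00180478 0.1784645 ] 10.2333
green [110.75612218  81.63367862] 3137.5 [0.46819198 0.1121425  0.025     ]
[0.07219946 0.05380017] [77 52] [151 111]
```

Emit:
send_rows --plan '[0.0475,-0.1313,0,0,50,0.0475,-0.1313,0,0,50,0.0475,-0.1313,0.025,0,50,0.0475,-0.1313,0.075,0,50,0.0475,-0.1313,0.125,0,50,0.0475,-0.1313,0.1625,0,50,0.0475,-0.1313,0.2,0,50,0.0475,-0.1313,0.2188,0,50,0.0475,-0.1313,0.225,0,50,0.0475,-0.1313,0.225,0,50]'

```text
time: 11.07
position: [0.5227, 0.0404, -0.0035]
eef_rot: [-179.6, -0.0, 89.8]
wrist_force: [0.1, 0.1, 0.7]
width: 0.0498
grip_force: 0.0
```

Converted, 4 mm / 800 = 0.005, 3 mm / 800 = 0.0038.

Emit:
send_rows --plan '[0,0,0.0013,0,50,0,0,0.0025,0,50,0,0,0.0038,0,50,0,0,0.005,0,50,0,0,0.005,0,50]'

```text
time: 11.48
position: [0.5259, 0.04, -0.004]
eef_rot: [179.9, 0.0, 89.8]
wrist_force: [0.1, -0.2, 0.5]
width: 0.0502
grip_force: 0.0
```

Converted, 4 mm / 800 = 0.005, 3 mm / 800 = 0.0038.

Emit:
send_rows --plan '[0,0,0.0013,0,50,0,0,0.0025,0,50,0,0,0.0038,0,50,0,0,0.005,0,50,0,0,0.005,0,50]'

```text
time: 11.9
position: [0.5252, 0.0401, -0.0089]
eef_rot: [-180.0, -0.0, 89.8]
wrist_force: [0.1, 0.4, -0.6]
width: 0.0498
grip_force: 0.0
```

Converted, 3 mm / 800 = 0.0038, 2 mm / 800 = 0.0025.

Emit:
send_rows --plan '[0,0,0.0013,0,50,0,0,0.0025,0,50,0,0,0.0038,0,50,0,0,0.0038,0,50]'

```text
time: 12.23
position: [0.5252, 0.0401, -0.0119]
eef_rot: [-180.0, -0.0, 89.8]
wrist_force: [0.2, -0.1, 0.6]
width: 0.0502
grip_force: 0.0
```

Emit:
send_rows --plan '[0,0,0.0013,0,50,0,0,0.0025,0,50,0,0,0.0025,0,50]'

```text
time: 12.48
position: [0.5253, 0.0401, -0.0138]
eef_rot: [-180.0, -0.0, 89.8]
wrist_force: [-0.3, 0.7, 0.2]
width: 0.0501
grip_force: 0.0
```

Converted, 2 mm / 800 = 0.0025, 1 mm / 800 = 0.0013.

Emit:
send_rows --plan '[0,0,0.0013,0,50,0,0,0.0025,0,50,0,0,0.0025,0,50]'

```text
time: 12.73
position: [0.5253, 0.0401, -0.0158]
eef_rot: [-180.0, -0.0, 89.8]
wrist_force: [-0.1, 1.0, -0.3]
width: 0.0503
grip_force: 0.0
```

Converted, 2 mm / 800 = 0.0025, 1 mm / 800 = 0.0013.

Emit:
send_rows --plan '[0,0,0.0013,0,50,0,0,0.0025,0,50,0,0,0.0025,0,50]'

```text
time: 12.98
position: [0.5252, 0.0401, -0.0178]
eef_rot: [-180.0, -0.0, 89.8]
wrist_force: [0.3, -0.3, -0.3]
width: 0.0499
grip_force: 0.0
```

Converted, 1.5 mm / 800 = 0.0019, 1 mm / 800 = 0.0013.

Emit:
send_rows --plan '[0,0,0.0013,0,50,0,0,0.0019,0,50,0,0,0.0019,0,50]'

```text
time: 13.23
position: [0.5253, 0.0401, -0.0192]
eef_rot: [-180.0, -0.0, 89.8]
wrist_force: [0.7, 0.8, 0.0]
width: 0.0499
grip_force: 0.0
```

Converted, 2 mm / 800 = 0.0025, 1 mm / 800 = 0.0013.

Emit:
send_rows --plan '[0,0,0.0013,0,50,0,0,0.0025,0,50,0,0,0.0025,0,50]'

```text
time: 13.48
position: [0.5252, 0.0401, -0.0213]
eef_rot: [-180.0, -0.0, 89.8]
wrist_force: [0.2, -0.1, -0.0]
width: 0.0503
grip_force: 0.0
```

Converted, 2 mm / 800 = 0.0025, 1 mm / 800 = 0.0013.

Emit:
send_rows --plan '[0,0,0.0013,0,50,0,0,0.0025,0,50,0,0,0.0025,0,50]'

```text
time: 13.73
position: [0.5256, 0.04, -0.022]
eef_rot: [-179.9, 0.0, 89.8]
wrist_force: [-4.8, -0.1, 10.7]
width: 0.0499
grip_force: 5.8
```

Contact at TCP z −0.022: with the opening at 50 mm the true tips are about 22 mm behind the reported TCP. I'll use this offset for every grasp, starting with the green collar.

Emit:
send_rows --plan '[0,0,-0.0375,0,50,0,0,-0.0875,0,50,0,0,-0.1375,0,75,0.0875,-0.0688,-0.175,0,75,0.0875,-0.0688,-0.175,0,75,0.0875,-0.0688,-0.175,0,75,0.0875,-0.0688,-0.175,0,75,0.0875,-0.0688,-0.175,0,75]'

```text
time: 14.4
position: [0.4707, 0.1104, 0.1169]
eef_rot: [180.0, 0.0, 89.9]
wrist_force: [-0.1, 0.5, 0.1]
width: 0.0745
grip_force: 0.0
```

```bash
cat >> h.py <<'E'
def hole(p,near,z,r=25):
    "inner-bore ellipse of ring-like object from contour hierarchy of grey/colour: returns centre"
E
python3 - <<'E'
from h import *
w=snap('wrist'); s=read_state(); print(s['position'],s['time'])
c,ar,u=blob(w,'green',project(w,(.470,.110,.03)),90); u=u[:,0]
# top rim = outer silhouette; extreme columns give x (tool y), lowest row = near side top rim
for z in(.05,.025): 
    l=plane(w,u[u[:,0].argmin()],z); r=plane(w,u[u[:,0].argmax()],z); print(z,'width',np.linalg.norm((r-l)[:2]).round(4),'mid',((l+r)/2).round(4))
t=plane(w,u[u[:,1].argmax()],.05); b=plane(w,u[u[:,1].argmin()],0); print('near rim top',t,'far rim bottom',b, 'y centre est', t[1]+.025,b[1]-.025)
print(c,u.min(0),u.max(0),plane(w,c,.025))
E
```

```text
[0.47084789 0.10985068 0.11656975] 14.45
0.05 width 0.0484 mid [0.4748 0.1075 0.05  ]
0.025 width 0.0536 mid [0.4752 0.1001 0.025 ]
near rim top [0.4790537  0.08500436 0.05      ] far rim bottom [0.47653953 0.13227564 0.        ] y centre est 0.11000436082776821 0.10727564269646508
[281.4710887  211.27341001] [252 177] [312 244] [0.4748333  0.10586493 0.025     ]
```

Converted, 118.5 mm / 800 = 0.1481, 112 mm / 800 = 0.14.

Emit:
send_rows --plan '[-0.0013,0.0038,0.05,0,75,-0.0013,0.0038,0.0875,0,75,-0.0013,0.0038,0.1188,0,75,-0.0013,0.0038,0.14,0,75,-0.0013,0.0038,0.1481,0,75,-0.0013,0.0038,0.1481,0,75,-0.0013,0.0038,0.1481,0,43,-0.0013,0.0038,0.1481,0,43,-0.0013,0.0038,0.1481,0,43,-0.0013,0.0038,0.1481,0,43,-0.0013,0.0038,0.1481,0,43]'

```text
time: 15.37
position: [0.4754, 0.1091, 0.0001]
eef_rot: [179.8, 0.0, 89.8]
wrist_force: [0.1, -0.7, 5.7]
width: 0.048
grip_force: 62.7
```

Converted, -130 mm / 800 = -0.1625, -100 mm / 800 = -0.125.

Emit:
send_rows --plan '[0,0,0,0,43,0,0,-0.025,0,43,0,0,-0.075,0,43,0,0,-0.125,0,43,0,0,-0.1625,0,43,0,0,-0.1625,0,43,0,0,-0.1625,0,43]'

```text
time: 15.95
position: [0.4747, 0.1093, 0.1303]
eef_rot: [179.8, -0.0, 89.8]
wrist_force: [0.2, 0.1, -2.5]
width: 0.0482
grip_force: 63.1
```

```bash
python3 - <<'E'
from h import *
w=snap('wrist'); s=read_state(); print(s['position'],s['time'],s['wrist_force'],s['width'],s['grip_force'])
p=s['position']; c,ar,u=blob(w,'green',project(w,p+[0,0,.03]),90); u=u[:,0]
z=p[2]+.051
l=plane(w,u[u[:,0].argmin()],z); r=plane(w,u[u[:,0].argmax()],z); t=plane(w,u[u[:,1].argmax()],z)
print('w',np.linalg.norm((r-l)[:2]),'x mid rel TCP',((l+r)/2-p)[:2],'near rim y rel',t[1]+.025-p[1])
delta((.6205,.1785,p[2]))
E
```

```text
[0.47313401 0.10929251 0.12812077] 16.0 [-0.53703098 -0.7906096  -2.71608194] 0.04771990525884641 63.093701116740704
w 0.049367178161523355 x mid rel TCP [ 0.00154817 -0.00116029] near rim y rel -0.00024555509543174037
shift [ 69.6 147.2  -0. ] yawnow [-179.99   -0.     89.83]
```

Converted, 146.4 mm / 800 = 0.183, 68.7 mm / 800 = 0.0859.

Emit:
send_rows --plan '[0.0859,0.183,0,0,43,0.0859,0.183,0,0,43,0.0859,0.183,0,0,43,0.0859,0.183,0,0,43,0.0859,0.183,0,0,43,0.0859,0.183,0,0,43,0.0859,0.183,0.025,0,43,0.0859,0.183,0.0375,0,43,0.0859,0.183,0.0425,0,43,0.0859,0.183,0.0425,0,43]'

```text
time: 16.83
position: [0.6177, 0.177, 0.0918]
eef_rot: [-179.7, 0.0, 89.8]
wrist_force: [-1.4, -0.7, -2.2]
width: 0.048
grip_force: 63.2
```

Converted, 12 mm / 800 = 0.015, 9 mm / 800 = 0.0113.

Emit:
send_rows --plan '[0,0,0.0038,0,43,0,0,0.0075,0,43,0,0,0.0113,0,43,0,0,0.015,0,43,0,0,0.015,0,43]'

```text
time: 17.25
position: [0.6199, 0.1774, 0.0819]
eef_rot: [-180.0, 0.0, 89.8]
wrist_force: [-0.1, -0.3, -2.2]
width: 0.0481
grip_force: 63.2
```

Converted, 69 mm / 800 = 0.0863, 67 mm / 800 = 0.0838.

Emit:
send_rows --plan '[0,0,0.01,0,43,0,0,0.02,0,43,0,0,0.03,0,43,0,0,0.04,0,43,0,0,0.05,0,43,0,0,0.06,0,43,0,0,0.07,0,43,0,0,0.0788,0,43,0,0,0.0838,0,43,0,0,0.0863,0,43,0,0,0.0863,0,43]'

```text
time: 18.17
position: [0.62, 0.1774, 0.0128]
eef_rot: [-180.0, 0.0, 89.8]
wrist_force: [0.2, 0.8, -1.1]
width: 0.048
grip_force: 63.2
```

Converted, 3 mm / 800 = 0.0038, 2 mm / 800 = 0.0025.

Emit:
send_rows --plan '[0,0,0.0013,0,43,0,0,0.0025,0,43,0,0,0.0038,0,43,0,0,0.0038,0,43]'

```text
time: 18.5
position: [0.6203, 0.1775, 0.0105]
eef_rot: [180.0, -0.0, 89.8]
wrist_force: [-0.2, 0.4, -2.4]
width: 0.0478
grip_force: 63.2
```

Converted, 2 mm / 800 = 0.0025, 1 mm / 800 = 0.0013.

Emit:
send_rows --plan '[0,0,0.0013,0,43,0,0,0.0025,0,43,0,0,0.0025,0,43]'

```text
time: 18.75
position: [0.6205, 0.1775, 0.0101]
eef_rot: [-180.0, 0.0, 89.8]
wrist_force: [-5.6, -1.2, 8.1]
width: 0.0484
grip_force: 64.1
```

Converted, -140 mm / 800 = -0.175, -110 mm / 800 = -0.1375.

Emit:
send_rows --plan '[0,0,0,0,80,0,0,0,0,80,0,0,0,0,80,0,0,0,0,80,0,0,-0.0375,0,80,0,0,-0.0875,0,80,0,0,-0.1375,0,80,0,0,-0.175,0,80,0,0,-0.175,0,80]'

```text
time: 19.5
position: [0.6251, 0.1781, 0.1574]
eef_rot: [179.2, -0.1, 89.8]
wrist_force: [0.9, 1.1, 0.9]
width: 0.0801
grip_force: 0.0
```

Converted, -174 mm / 800 = -0.2175, 107 mm / 800 = 0.1338.

Emit:
send_rows --plan '[0.1338,-0.2175,0,0,80,0.1338,-0.2175,0,0,80,0.1338,-0.2175,0,0,80,0.1338,-0.2175,0,0,80,0.1338,-0.2175,0,0,75,0.1338,-0.2175,0,0,75,0.1338,-0.2175,0,0,75,0.1338,-0.2175,0,0,75]'

```text
time: 20.17
position: [0.4469, 0.285, 0.1485]
eef_rot: [180.0, -0.0, 89.8]
wrist_force: [0.3, 0.1, 1.0]
width: 0.0746
grip_force: 0.0
```

```bash
python3 - <<'E'
from h import *
w=snap('wrist'); s=read_state(); print(s['position'],s['time'],s['eef_rot'])
p=s['position']; c,ar,u=blob(w,'red',project(w,(.446,.286,.01)),110); 
e=cv2.minEnclosingCircle(u); print('red',c,ar,e,plane(w,c,.008),'encl',plane(w,e[0],.008), e[1]*2*.94/1)
g=np.array([plane(w,q[0],.009)[:2] for q in u]); print('ext',g.max(0)-g.min(0),'mid',(g.max(0)+g.min(0))/2)
a=snap('scene');b=snap('side')
for q in(a,b):
    c,ar,u=blob(q,'green',project(q,(.62,.1775,.035)),25); u=u[:,0];print('green',c,u.min(0),u.max(0),'exp',project(q,(.62,.1775,.035)),project(q,(.62,.1775,.06)),project(q,(.62,.1775,.01)))
i=w['color']; cv2.imwrite('pics/w3.png',np.hstack([cv2.resize(i,(480,360)),cv2.resize(a['color'][190:290,285:385],(310,360),interpolation=2)]))
E
```

```text
[0.44744825 0.28471255 0.14855642] 20.2167 [ 1.79954485e+02 -5.11797990e-03  8.97839587e+01]
red [275.08454998 192.72803358] 6233.0 ((275.0, 193.0), 45.398338317871094) [0.44520641 0.28708111 0.008     ] encl [0.44511849 0.28679584 0.008     ] 85.34887603759765
ext [0.0928187  0.09319048] mid [0.44510147 0.28568669]Traceback (most recent call last):
  File "<stdin>", line 8, in <module>
  File "h.py", line 29, in blob
    return np.array([M['m10']/M['m00'],M['m01']/M['m00']]),cv2.contourArea(c),c
                     ~~~~~~~~^~~~~~~~~
ZeroDivisionError: float division by zero
```

Cutter at (.444,.286), diameter 93 mm measured as expected. Descend to the boss.

Converted, 157 mm / 800 = 0.1963, -3.4 mm / 800 = -0.0043.

Emit:
send_rows --plan '[0.0016,-0.0043,0.05,0,70,0.0016,-0.0043,0.1,0,70,0.0016,-0.0043,0.1438,0,70,0.0016,-0.0043,0.175,0,70,0.0016,-0.0043,0.19,0,70,0.0016,-0.0043,0.1963,0,70,0.0016,-0.0043,0.1963,0,70,0.0016,-0.0043,0.1963,0,70]'

```text
time: 20.98
position: [0.4448, 0.2866, -0.0072]
eef_rot: [179.9, -0.1, 89.8]
wrist_force: [0.0, -0.1, 0.8]
width: 0.07
grip_force: 0.0
```

Emit:
send_rows --plan '[0,0,0,0,40,0,0,0,0,40,0,0,0,0,40,0,0,0,0,40,0,0,0,0,40]'

```text
time: 21.4
position: [0.4451, 0.2869, -0.0061]
eef_rot: [179.8, -0.1, 89.8]
wrist_force: [-2.1, -1.6, 8.1]
width: 0.0433
grip_force: 59.7
```

Emit:
send_rows --plan '[0,0,-0.005,0,40,0,0,-0.0188,0,40,0,0,-0.05,0,40,0,0,-0.0875,0,40,0,0,-0.125,0,40,0,0,-0.1625,0,40,0,0,-0.1813,0,40,0,0,-0.1813,0,40,0,0,-0.1813,0,40]'

```text
time: 22.15
position: [0.4431, 0.2864, 0.137]
eef_rot: [179.9, -0.0, 89.8]
wrist_force: [-0.1, -0.2, -5.2]
width: 0.0431
grip_force: 62.3
```

```bash
python3 - <<'E'
from h import *
w=snap('wrist'); s=read_state(); print(s['position'],s['time'],s['eef_rot'],s['wrist_force'],s['moment'],s['width'],s['grip_force'])
p=s['position']; c,ar,u=blob(w,'red',project(w,p+[0,0,.015]),110)
z=p[2]+.0155
g=np.array([plane(w,q[0],z)[:2] for q in u]); print('ext',g.max(0)-g.min(0),'mid rel',(g.max(0)+g.min(0))/2-p[:2])
delta((.6202,.1775,p[2]))
E
```

```text
[0.44210128 0.28595628 0.13538459] 22.2 [-1.79896575e+02  3.72706584e-02  8.98265842e+01] [ 0.13277232  0.13879567 -5.06799083] [ 0.00422509  0.01578294 -0.01694362] 0.04285645346122757 62.274073153676
ext [0.09365377 0.09530392] mid rel [ 0.00094453 -0.0016081 ]
shift [-107.9  178.4   -0.3] yawnow [-1.799e+02  4.000e-02  8.983e+01]
```

Converted, 178.2 mm / 800 = 0.2228, -107.4 mm / 800 = -0.1343.

Emit:
send_rows --plan '[-0.1343,0.2228,0,0,40,-0.1343,0.2228,0,0,40,-0.1343,0.2228,0,0,40,-0.1343,0.2228,0,0,40,-0.1343,0.2228,0,0,40,-0.1343,0.2228,0,0,40,-0.1343,0.2228,0.0188,0,40,-0.1343,0.2228,0.0375,0,40,-0.1343,0.2228,0.045,0,40,-0.1343,0.2228,0.045,0,40,-0.1343,0.2228,0.045,0,40]'

```text
time: 23.12
position: [0.6199, 0.1784, 0.0988]
eef_rot: [-179.8, 0.0, 89.8]
wrist_force: [0.8, 0.6, -4.2]
width: 0.0431
grip_force: 62.8
```

Converted, 16 mm / 800 = 0.02, 12 mm / 800 = 0.015.

Emit:
send_rows --plan '[0,0,0.005,0,40,0,0,0.01,0,40,0,0,0.015,0,40,0,0,0.02,0,40,0,0,0.02,0,40]'

```text
time: 23.53
position: [0.6203, 0.1783, 0.0834]
eef_rot: [-179.9, 0.0, 89.8]
wrist_force: [-0.3, -0.4, -3.7]
width: 0.0432
grip_force: 62.8
```

Converted, 15 mm / 800 = 0.0188, 12 mm / 800 = 0.015.

Emit:
send_rows --plan '[0,0,0.0038,0,40,0,0,0.0075,0,40,0,0,0.0113,0,40,0,0,0.015,0,40,0,0,0.0188,0,40,0,0,0.0188,0,40]'

```text
time: 24.03
position: [0.6205, 0.1782, 0.0684]
eef_rot: [-179.9, 0.0, 89.8]
wrist_force: [0.1, -0.0, -4.3]
width: 0.043
grip_force: 62.8
```

Converted, 12 mm / 800 = 0.015, 11 mm / 800 = 0.0138.

Emit:
send_rows --plan '[0,0,0.005,0,40,0,0,0.01,0,40,0,0,0.0138,0,40,0,0,0.015,0,40,0,0,0.015,0,40]'

```text
time: 24.45
position: [0.6207, 0.1783, 0.0568]
eef_rot: [-179.9, 0.0, 89.8]
wrist_force: [0.1, 0.2, -4.5]
width: 0.0432
grip_force: 62.9
```

Converted, 3 mm / 800 = 0.0038, 2 mm / 800 = 0.0025.

Emit:
send_rows --plan '[0,0,0.0013,0,40,0,0,0.0025,0,40,0,0,0.0038,0,40,0,0,0.0038,0,40]'

```text
time: 24.78
position: [0.6211, 0.1784, 0.0543]
eef_rot: [180.0, -0.0, 89.8]
wrist_force: [0.0, -0.6, -3.7]
width: 0.0432
grip_force: 62.9
```

Converted, 2 mm / 800 = 0.0025, 1 mm / 800 = 0.0013.

Emit:
send_rows --plan '[0,0,0.0013,0,40,0,0,0.0025,0,40,0,0,0.0025,0,40]'

```text
time: 25.03
position: [0.6216, 0.1785, 0.0542]
eef_rot: [180.0, 0.0, 89.8]
wrist_force: [-4.4, -0.8, 4.8]
width: 0.043
grip_force: 63.7
```

Converted, -95 mm / 800 = -0.1188, -85 mm / 800 = -0.1063.

Emit:
send_rows --plan '[0,0,0,0,80,0,0,0,0,80,0,0,0,0,80,0,0,0,0,80,0,0,-0.025,0,80,0,0,-0.0625,0,80,0,0,-0.1063,0,80,0,0,-0.1188,0,80,0,0,-0.1188,0,80]'

```text
time: 25.78
position: [0.6239, 0.1787, 0.1521]
eef_rot: [179.5, -0.1, 89.8]
wrist_force: [0.5, 0.1, 0.5]
width: 0.0801
grip_force: 0.0
```

Converted, -288 mm / 800 = -0.36, -185 mm / 800 = -0.2313.

Emit:
send_rows --plan '[-0.36,-0.2313,0,0,80,-0.36,-0.2313,0,0,80,-0.36,-0.2313,0,0,80,-0.36,-0.2313,0,0,80,-0.36,-0.2313,0,0,80,-0.36,-0.2313,0,0,80,-0.36,-0.2313,0,0,80,-0.36,-0.2313,0,0,80,-0.36,-0.2313,0,0,80,-0.36,-0.2313,0,0,80,-0.36,-0.2313,0,0,80]'

```text
time: 26.7
position: [0.4346, -0.1088, 0.1463]
eef_rot: [-179.9, -0.1, 89.7]
wrist_force: [-0.3, 0.5, 0.8]
width: 0.0801
grip_force: 0.0
```

```bash
python3 - <<'E'
from h import *
w=snap('wrist'); s=read_state(); print(s['position'],s['time'],s['eef_rot'])
c,ar,u=blob(w,'black',project(w,(.435,-.110,.008)),50)
g=np.array([plane(w,q[0],.008)[:2] for q in u]); print(c,ar,'ext',g.max(0)-g.min(0),'mid',(g.max(0)+g.min(0))/2,plane(w,c,.008))
a=snap('scene');b=snap('side'); k=lambda q,X,r:cv2.resize(q['color'][int(project(q,X)[1])-r:int(project(q,X)[1])+r,int(project(q,X)[0])-r:int(project(q,X)[0])+r],(260,260),interpolation=2)
X=(.62,.1775,.04); cv2.imwrite('pics/w4.png',np.hstack([k(a,X,35),k(b,X,35),k(w,(.435,-.11,.008),70)]))
E
```

```text
[ 0.43512819 -0.10829481  0.14655876] 26.75 [-1.79943277e+02 -6.07657330e-02  8.98361506e+01]
[278.75997018 197.24487514] 2683.0 ext [0.05969161 0.06092128] mid [ 0.43655276 -0.11138847] [ 0.4364001  -0.11085998  0.008     ]
```

View pics/w4.png

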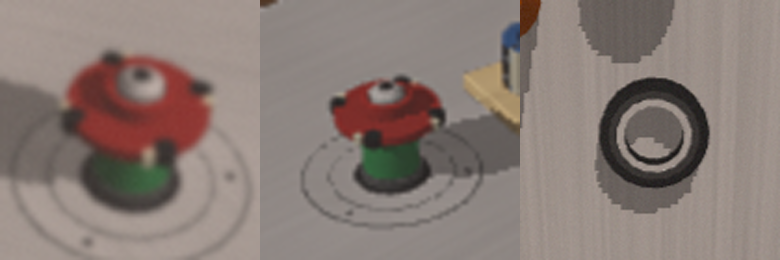

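Picture: the cutter sits level on the green collar with the spindle end through its boss (scene 140,80; side 385,95). The ring guide is at (654,132) with 60 mm measured. Grasp the guide.

Converted, 165.5 mm / 800 = 0.2069, -2.2 mm / 800 = -0.0028.

Emit:
send_rows --plan '[-0.0028,0,0.05,0,80,-0.0028,0,0.1,0,80,-0.0028,0,0.1438,0,80,-0.0028,0,0.1813,0,80,-0.0028,0,0.2,0,80,-0.0028,0,0.2069,0,80,-0.0028,0,0.2069,0,80,-0.0028,0,0.2069,0,80]'

```text
time: 27.52
position: [0.4362, -0.111, -0.0175]
eef_rot: [179.9, 0.0, 89.9]
wrist_force: [-0.1, -0.4, 0.2]
width: 0.0796
grip_force: 0.0
```

Emit:
send_rows --plan '[0,0,0,0,53,0,0,0,0,53,0,0,0,0,53,0,0,0,0,53,0,0,0,0,53]'

```text
time: 27.93
position: [0.4366, -0.1118, -0.0156]
eef_rot: [179.9, 0.0, 89.8]
wrist_force: [-4.6, 2.0, 13.7]
width: 0.0575
grip_force: 60.9
```

Converted, -155 mm / 800 = -0.1938, -130 mm / 800 = -0.1625.

Emit:
send_rows --plan '[0,0,-0.005,0,53,0,0,-0.0188,0,53,0,0,-0.05,0,53,0,0,-0.0875,0,53,0,0,-0.125,0,53,0,0,-0.1625,0,53,0,0,-0.1938,0,53,0,0,-0.1938,0,53,0,0,-0.1938,0,53]'

```text
time: 28.68
position: [0.4362, -0.1118, 0.1388]
eef_rot: [179.8, 0.1, 89.8]
wrist_force: [0.1, -0.6, -3.5]
width: 0.057
grip_force: 64.7
```

```bash
python3 - <<'E'
from h import *
w=snap('wrist'); s=read_state(); print(s['position'],s['time'],s['eef_rot'],s['wrist_force'],s['moment'],s['width'],s['grip_force'])
p=s['position']; h=cv2.cvtColor(w['color'],cv2.COLOR_BGR2HSV)
z=p[2]+.0325; u=project(w,p+[0,0,.0325]); print(u)
# steel ring: bright pixels near bore
x0,y0=(u-35).astype(int); g=cv2.cvtColor(w['color'],cv2.COLOR_BGR2GRAY)[y0:y0+70,x0:x0+70]
cv2.imwrite('pics/guide.png',cv2.resize(w['color'][y0-25:y0+95,x0-45:x0+115],None,fx=4,fy=4,interpolation=2))
delta((.6205,.178,p[2]))
E
```

```text
[ 0.4349262  -0.11114342  0.13689442] 28.7333 [1.79968733e+02 1.71485924e-02 8.98227186e+01] [ 0.02728195  0.20825769 -3.21207202] [ 0.00536772  0.02312085 -0.03855527] 0.05707402632015367 64.74478874355555
[274.16598313 268.38084405]
shift [289.7 184.7   0. ] yawnow [1.7997e+02 2.0000e-02 8.9820e+01]
```

View pics/guide.png

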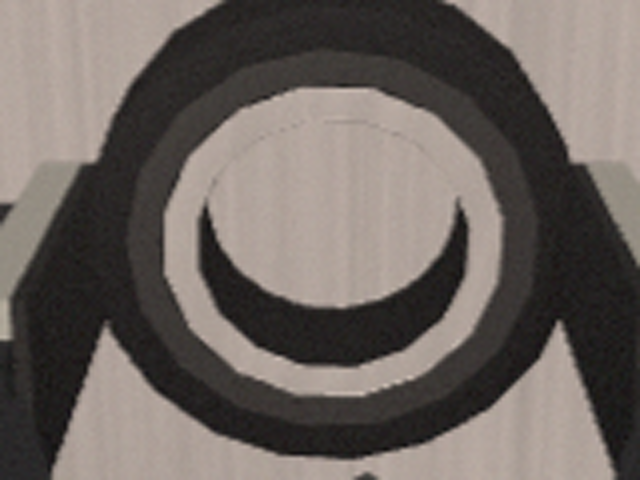

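Guide held level; steel ring centre at crop (334,242), i.e. centred on the tool. Move over the spindle and lower.

Converted, 289.2 mm / 800 = 0.3615, 185 mm / 800 = 0.2313.

Emit:
send_rows --plan '[0.3615,0.2313,0,0,53,0.3615,0.2313,0,0,53,0.3615,0.2313,0,0,53,0.3615,0.2313,0,0,53,0.3615,0.2313,0,0,53,0.3615,0.2313,0,0,53,0.3615,0.2313,0,0,53,0.3615,0.2313,0,0,53,0.3615,0.2313,0,0,53,0.3615,0.2313,0.025,0,53,0.3615,0.2313,0.05,0,53,0.3615,0.2313,0.0625,0,53]'

```text
time: 29.73
position: [0.6178, 0.1773, 0.0815]
eef_rot: [-179.5, 0.1, 89.9]
wrist_force: [-0.7, -0.2, -2.5]
width: 0.0568
grip_force: 64.9
```

Converted, 9 mm / 800 = 0.0113, 8 mm / 800 = 0.01.

Emit:
send_rows --plan '[0,0,0.0025,0,53,0,0,0.005,0,53,0,0,0.0075,0,53,0,0,0.01,0,53,0,0,0.0113,0,53,0,0,0.0113,0,53]'

```text
time: 30.23
position: [0.6214, 0.1773, 0.0785]
eef_rot: [179.9, -0.0, 89.8]
wrist_force: [-1.0, -0.4, -0.9]
width: 0.0572
grip_force: 64.9
```

Converted, 6 mm / 800 = 0.0075, 4.5 mm / 800 = 0.0056.

Emit:
send_rows --plan '[0,0,0.0019,0,53,0,0,0.0038,0,53,0,0,0.0056,0,53,0,0,0.0075,0,53,0,0,0.0075,0,53]'

```text
time: 30.65
position: [0.6207, 0.1773, 0.0714]
eef_rot: [-180.0, 0.0, 89.8]
wrist_force: [1.2, 0.2, -1.8]
width: 0.0573
grip_force: 64.9
```

Converted, 3 mm / 800 = 0.0038, 2 mm / 800 = 0.0025.

Emit:
send_rows --plan '[0,0,0.0013,0,53,0,0,0.0025,0,53,0,0,0.0038,0,53,0,0,0.0038,0,53]'

```text
time: 30.98
position: [0.621, 0.1773, 0.0687]
eef_rot: [-180.0, 0.0, 89.8]
wrist_force: [0.1, 0.1, -2.7]
width: 0.0569
grip_force: 64.9
```

Converted, 2 mm / 800 = 0.0025, 1 mm / 800 = 0.0013.

Emit:
send_rows --plan '[0,0,0.0013,0,53,0,0,0.0025,0,53,0,0,0.0025,0,53]'

```text
time: 31.23
position: [0.6213, 0.1774, 0.0685]
eef_rot: [-180.0, 0.0, 89.8]
wrist_force: [-5.3, -1.4, 6.2]
width: 0.057
grip_force: 65.8
```

Converted, -80 mm / 800 = -0.1, -70 mm / 800 = -0.0875.

Emit:
send_rows --plan '[0,0,0,0,80,0,0,0,0,80,0,0,0,0,80,0,0,0,0,80,0,0,-0.0188,0,80,0,0,-0.05,0,80,0,0,-0.0875,0,80,0,0,-0.1,0,80,0,0,-0.1,0,80]'

```text
time: 31.98
position: [0.6238, 0.1777, 0.152]
eef_rot: [179.5, -0.1, 89.8]
wrist_force: [0.6, -0.6, -0.4]
width: 0.08
grip_force: 0.0
```

Converted, -395 mm / 800 = -0.4938, 32 mm / 800 = 0.04.

Emit:
send_rows --plan '[-0.4938,0.04,0,0,80,-0.4938,0.04,0,0,80,-0.4938,0.04,0,0,80,-0.4938,0.04,0,0,80,-0.4938,0.04,0,0,80,-0.4938,0.04,0,0,80,-0.4938,0.04,0,0,80,-0.4938,0.04,0,0,80,-0.4938,0.04,0,0,80,-0.4938,0.04,0,0,75,-0.4938,0.04,0,0,75,-0.4938,0.04,0,0,75]'

```text
time: 32.98
position: [0.6508, -0.2185, 0.1451]
eef_rot: [-179.9, -0.1, 89.7]
wrist_force: [-0.3, -0.3, 1.0]
width: 0.0753
grip_force: 0.0
```

```bash
python3 - <<'E'
from h import *
w=snap('wrist'); s=read_state(); print(s['position'],s['time'],s['eef_rot'])
c,ar,u=blob(w,'brass',project(w,(.654,-.218,.015)),50)
g=np.array([plane(w,q[0],.0165)[:2] for q in u]); print(c,ar,'ext',g.max(0)-g.min(0),'mid',(g.max(0)+g.min(0))/2,plane(w,c,.016))
h=dark(w,c,14); print('hole',h,plane(w,h[0],.018))
E
```

```text
[ 0.65100218 -0.2171179   0.1453247 ] 33.0333 [-1.79874216e+02 -9.57706759e-02  8.97955743e+01]
[280.38243626 196.76066615] 1941.5 ext [0.04884694 0.04976798] mid [ 0.65411821 -0.21810381] [ 0.65406204 -0.21793836  0.016     ]
hole (array([280.46625767, 198.15337423]), array([274, 191,  14,  15, 163], dtype=int32)) [ 0.65412787 -0.21890564  0.018     ]
```

Converted, 158.5 mm / 800 = 0.1981, 1.8 mm / 800 = 0.0023.

Emit:
send_rows --plan '[-0.0015,0.0023,0.05,0,75,-0.0015,0.0023,0.1,0,75,-0.0015,0.0023,0.1438,0,75,-0.0015,0.0023,0.175,0,75,-0.0015,0.0023,0.1925,0,75,-0.0015,0.0023,0.1981,0,75,-0.0015,0.0023,0.1981,0,75,-0.0015,0.0023,0.1981,0,75]'

```text
time: 33.7
position: [0.655, -0.2189, -0.0097]
eef_rot: [179.9, 0.1, 89.9]
wrist_force: [0.1, 0.1, 0.0]
width: 0.075
grip_force: 0.0
```

Emit:
send_rows --plan '[0,0,0,0,43,0,0,0,0,43,0,0,0,0,43,0,0,0,0,43,0,0,0,0,43]'

```text
time: 34.12
position: [0.6553, -0.2197, -0.0088]
eef_rot: [179.8, 0.1, 89.8]
wrist_force: [-1.2, 1.0, 5.7]
width: 0.0455
grip_force: 60.4
```

Converted, 3 mm / 800 = 0.0038, 1.5 mm / 800 = 0.0019.

Emit:
send_rows --plan '[0,0,0,0,70,0,0,0,0,70,0,0,0,0,70,0,0,0.0019,0,70,0,0,0.0038,0,70,0,0,0.0038,0,70,0,0,0.0038,0,43,0,0,0.0038,0,43,0,0,0.0038,0,43,0,0,0.0038,0,43,0,0,0.0038,0,43]'

```text
time: 35.03
position: [0.654, -0.2192, -0.0141]
eef_rot: [179.9, 0.0, 89.8]
wrist_force: [0.9, -0.2, 1.9]
width: 0.0465
grip_force: 61.9
```

Converted, -155 mm / 800 = -0.1938, -130 mm / 800 = -0.1625.

Emit:
send_rows --plan '[0,0,-0.005,0,43,0,0,-0.0188,0,43,0,0,-0.05,0,43,0,0,-0.0875,0,43,0,0,-0.125,0,43,0,0,-0.1625,0,43,0,0,-0.1938,0,43,0,0,-0.1938,0,43,0,0,-0.1938,0,43]'

```text
time: 35.78
position: [0.6544, -0.2194, 0.1426]
eef_rot: [179.8, 0.1, 89.8]
wrist_force: [-0.7, -0.1, -3.1]
width: 0.0463
grip_force: 62.1
```

```bash
python3 - <<'E'
from h import *
w=snap('wrist'); s=read_state(); print(s['position'],s['time'],s['eef_rot'],s['wrist_force'],s['moment'],s['width'],s['grip_force'])
p=s['position']; z=p[2]+.0325
c,ar,u=blob(w,'brass',project(w,p+[0,0,.032]),50)
g=np.array([plane(w,q[0],z)[:2] for q in u]); print(c,ar,'ext',g.max(0)-g.min(0),'mid rel',(g.max(0)+g.min(0))/2-p[:2])
h=dark(w,c,14); print('hole',h,plane(w,h[0],z)-p)
delta((.6208,.1775,p[2]))
E
```

```text
[ 0.65309735 -0.21867821  0.13997841] 35.8333 [-1.79957469e+02 -2.09173731e-02  8.98226495e+01] [-0.87125667 -0.11943409 -2.78202026] [-0.00540994 -0.02108302  0.00492811] 0.04646317570535777 62.12730288505554
[274.21181429 266.7343219 ] 7553.0 ext [0.04626618 0.05226104] mid rel [ 0.00055207 -0.00065059]
hole (array([274.93333333, 269.0020202 ]), array([262, 258,  27,  24, 495], dtype=int32)) [ 0.00048446 -0.0007295   0.0325    ]
shift [ 3.961e+02 -3.350e+01  2.000e-01] yawnow [-1.7996e+02 -2.0000e-02  8.9820e+01]
```

Converted, 396.6 mm / 800 = 0.4958, -32.6 mm / 800 = -0.0408.

Emit:
send_rows --plan '[0.4958,-0.0408,0,0,43,0.4958,-0.0408,0,0,43,0.4958,-0.0408,0,0,43,0.4958,-0.0408,0,0,43,0.4958,-0.0408,0,0,43,0.4958,-0.0408,0,0,43,0.4958,-0.0408,0,0,43,0.4958,-0.0408,0,0,43,0.4958,-0.0408,0,0,43,0.4958,-0.0408,0,0,43,0.4958,-0.0408,0.025,0,43,0.4958,-0.0408,0.0375,0,43]'

```text
time: 36.83
position: [0.6195, 0.1792, 0.1063]
eef_rot: [-179.7, 0.0, 90.0]
wrist_force: [-0.8, -0.2, -3.8]
width: 0.0465
grip_force: 62.2
```

Converted, 22 mm / 800 = 0.0275, 20 mm / 800 = 0.025.

Emit:
send_rows --plan '[0,0,0.0063,0,43,0,0,0.0125,0,43,0,0,0.0188,0,43,0,0,0.025,0,43,0,0,0.0275,0,43,0,0,0.0275,0,43,0,0,0.0275,0,43]'

```text
time: 37.42
position: [0.6225, 0.1775, 0.0887]
eef_rot: [180.0, -0.0, 89.8]
wrist_force: [0.2, -0.4, -2.3]
width: 0.0466
grip_force: 62.2
```

Converted, 6 mm / 800 = 0.0075, 4.5 mm / 800 = 0.0056.

Emit:
send_rows --plan '[0,-0.0006,0.0019,0,43,0,-0.0006,0.0038,0,43,0,-0.0006,0.0056,0,43,0,-0.0006,0.0075,0,43,0,-0.0006,0.0075,0,43]'

```text
time: 37.83
position: [0.6215, 0.1778, 0.082]
eef_rot: [-180.0, 0.0, 89.8]
wrist_force: [0.2, -0.1, -2.9]
width: 0.0462
grip_force: 62.2
```

Converted, 2 mm / 800 = 0.0025, 1 mm / 800 = 0.0013.

Emit:
send_rows --plan '[0,0,0.0013,0,43,0,0,0.0025,0,43,0,0,0.0025,0,43]'

```text
time: 38.08
position: [0.6216, 0.1777, 0.0801]
eef_rot: [-180.0, 0.0, 89.8]
wrist_force: [-0.3, -0.5, -2.8]
width: 0.0464
grip_force: 62.2
```

Converted, 1.5 mm / 800 = 0.0019, 1 mm / 800 = 0.0013.

Emit:
send_rows --plan '[0,0,0.0013,0,43,0,0,0.0019,0,43,0,0,0.0019,0,43]'

```text
time: 38.33
position: [0.6218, 0.1778, 0.0799]
eef_rot: [-180.0, 0.0, 89.8]
wrist_force: [-4.2, -0.3, 5.6]
width: 0.0464
grip_force: 62.9
```

Converted, -140 mm / 800 = -0.175, -120 mm / 800 = -0.15.

Emit:
send_rows --plan '[0,0,-0.0006,0,75,0,0,-0.0006,0,75,0,0,-0.0006,0,75,0,0,-0.0006,0,80,0,0,-0.0188,0,80,0,0,-0.0625,0,80,0,0,-0.1125,0,80,0,0,-0.15,0,80,0,0,-0.175,0,80,0,0,-0.175,0,80]'

```text
time: 39.17
position: [0.6251, 0.1782, 0.227]
eef_rot: [179.3, -0.1, 89.8]
wrist_force: [0.5, -0.8, 0.5]
width: 0.0799
grip_force: 0.0
```

Converted, -160 mm / 800 = -0.2, -60 mm / 800 = -0.075.

Emit:
send_rows --plan '[-0.075,-0.2,0,0,80,-0.075,-0.2,0,0,80,-0.075,-0.2,0,0,80,-0.075,-0.2,0,0,80,-0.075,-0.2,0,0,80,-0.075,-0.2,0,0,80,-0.075,-0.2,0,0,80]'

```text
time: 39.75
position: [0.462, 0.1182, 0.2193]
eef_rot: [179.9, -0.0, 89.8]
wrist_force: [-0.3, -0.4, -0.1]
width: 0.0799
grip_force: 0.0
```

```bash
python3 - <<'E'
from h import *
a=snap('scene');b=snap('side');s=read_state();print(s['position'],s['time'],s['wrist_force'])
X=(.6205,.178,.112)
for q in(a,b):
    c,ar,u=blob(q,'brass',project(q,X),18); print('cap',c.round(1),'exp disc mid',project(q,(.6205,.178,.106)).round(1),'rows',u[:,0].min(0),u[:,0].max(0))
    print([ (n,project(q,(.6205,.178,z)).round(1)) for n,z in (('captop',.112),('guidetop',.1),('cuttertop',.07),('flange',.01))])
k=lambda q,X,r:cv2.resize(q['color'][int(project(q,X)[1])-r:int(project(q,X)[1])+r,int(project(q,X)[0])-r:int(project(q,X)[0])+r],(390,390),interpolation=2)
cv2.imwrite('pics/end.png',np.hstack([k(a,(.625,.10,.05),55),k(b,(.625,.10,.05),55)]))
E
```

```text
[0.46285497 0.11840344 0.21945452] 39.85 [0.12211077 0.0053677  0.08614954]
cap [337.6 231.1] exp disc mid [337.  230.3] rows [327 223] [348 239]
[('captop', array([337.2, 228.4])), ('guidetop', array([336.8, 232.3])), ('cuttertop', array([335.8, 241.7])), ('flange', array([333.8, 259.7]))]
cap [205.6 199.1] exp disc mid [206.5 198.5] rows [198 194] [213 204]
[('captop', array([206.4, 196.9])), ('guidetop', array([206.6, 200.1])), ('cuttertop', array([207.2, 208. ])), ('flange', array([208.3, 223.2]))]
```

View pics/end.png

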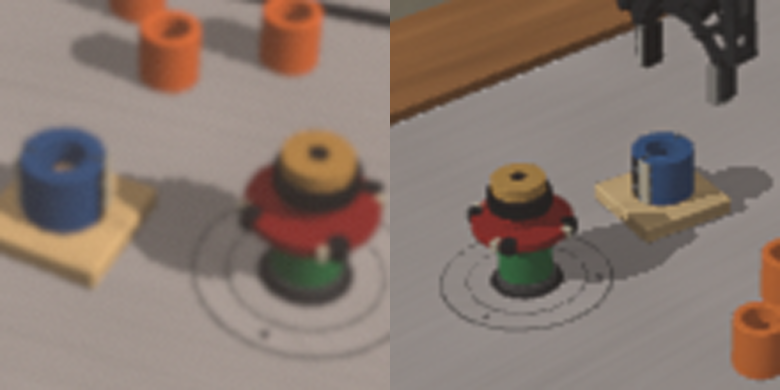

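The stack is complete and level: cap (318,165), guide, cutter and collar on the flange, at the expected pixels within about 1 px. The blue block sits down on the dowel block (62,180). The arm is clear, so I'm handing in.

```bash
python3 -c "
from workcell import sign_off; print(sign_off())"
```

```text
the job is handed in; nothing more can be done
None
```

The job is handed in at about 40 s on the clock: the blue rebate block is on the dowel, and the collar, cutter, ring guide and end cap are seated in order on the spindle, confirmed level in the last camera views; the bolt, spanner and mallet were never approached.

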